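# Close up the dust extractor's filter housing

### The job

Get the bench dust extractor ready to run: with the wooden scraper block, push all the wood chips off the top plate of its filter housing, not with your fingers or the cover, and put the scraper back on the bench clear of the housing. Then lower the round cover over the wing nut, its slot in line with the wings, until it sits flat on the plate, and spin the wing nut clockwise down onto it until it is snug. Leave the can, the bottle and the wood offcut where they stand.

Things in the scene. Friction and masses are not known exactly. Their poses are not given: they have to be found in the camera images.
- housing: fixed filter housing, grey box with a square 210 x 210 mm aluminium top plate, its flat upper face (black intake grille flush in it) 90 mm above the bench. Origin: centre of the underside, on the bench; x, y along the plate's edges, z up. A 48 mm hose stub sticks out 39 mm low on its -x side. Only the stud and nut stand up from the plate.
- stud_foot (a point): centre of the plate's upper face, on the axis of the fixed steel stud (10 mm thick, standing 75 mm out of the plate, ending above the nut at the middle of its blade); axes as the housing's. The cover is seated when its origin lies here (up to 11 mm off sideways, 3 mm in height, 0.04 rad of tilt).
- wing_nut (a joint): turn of the wing nut in rad, 0 at the top, growing clockwise seen from above. Captive on the stud, it sinks 8 mm per full turn, needs 0.05 N m and stays as left. Starts at 0 to 1.2: leave it so until the cover is on, or it ends in line with the slot. On the seated cover it touches at 5.0, is snug past 5.1 with over 2 N on the cover, and stops at 5.6; tighten to about 5.5.
- nut_grip (a point): on the stud's axis at mid height of the wings, 30 mm above the nut's underside, moving with the nut. The steel nut is in effect one upright blade, 12 mm thick (this point's x), 60 mm long (y), 42 mm high (top 12 mm above this point), with an 18 mm hub at its foot. At joint 0 the underside is 14.4 mm above the plate and these axes agree with the housing's.
- cover: loose white round cover, 170 mm across, 8 mm thick, 0.2 to 0.4 kg, flat on the bench beside the housing. Origin: centre of its underside, z up. Slot through its centre, 76 mm long (y), 26 mm wide (x): it passes the wing nut only with the wings along the slot; turned across the slot, the nut bears on the cover. Two grip ribs on top. Either way round is the same.
- rib_a (a point): middle of one black grip rib on the cover, at cover x = +68 mm, 23 mm above the cover's underside; the rib is 14 mm thick (x), 60 mm long (y), 30 mm high (8 to 38 mm above the underside). Axes as the cover's.
- rib_b (a point): middle of the other grip rib, alike, at cover x = -68 mm
- scraper: loose wooden scraper block standing upright on the bench at the housing's other side, 0.14 to 0.24 kg, 75 mm high. Origin: centre of its underside, z up. Foot 90 mm long (y), 44 mm thick (x), 22 mm high; handle above it 60 mm long (y), 20 mm thick (x), from 22 to 75 mm high. In the end it is on the bench, origin at least 160 mm from the housing's.
- chip1: wood chip, 18 x 44 x 9 mm (x, y, z), lying on the plate some 60 to 70 mm to the side of the stud (housing y); may be absent. Origin: centre of its underside. It is off the plate when its origin is lower than 75 mm above the bench.
- chip2: wood chip, 18 x 44 x 9 mm (x, y, z), lying on the plate some 60 to 70 mm to the side of the stud (housing y); may be absent. Origin: centre of its underside. It is off the plate when its origin is lower than 75 mm above the bench.
- chip3: wood chip, 18 x 44 x 9 mm (x, y, z), lying on the plate some 60 to 70 mm to the side of the stud (housing y); may be absent. Origin: centre of its underside. It is off the plate when its origin is lower than 75 mm above the bench.
- chip4: wood chip, 18 x 44 x 9 mm (x, y, z), lying on the plate some 60 to 70 mm to the side of the stud (housing y); may be absent. Origin: centre of its underside. It is off the plate when its origin is lower than 75 mm above the bench.
- chip5: wood chip, 18 x 44 x 9 mm (x, y, z), lying on the plate some 60 to 70 mm to the side of the stud (housing y); may be absent. Origin: centre of its underside. It is off the plate when its origin is lower than 75 mm above the bench.
- chip6: wood chip, 18 x 44 x 9 mm (x, y, z), lying on the plate some 60 to 70 mm to the side of the stud (housing y); may be absent. Origin: centre of its underside. It is off the plate when its origin is lower than 75 mm above the bench.
- can: bystander: steel can, 80 mm across, 120 mm high, origin at the centre of its underside
- glue: bystander: yellow bottle, 60 mm across, 170 mm high, origin at the centre of its underside
- offcut: bystander: wood offcut 50 x 120 x 30 mm (x, y, z) flat on the bench, origin at the centre of its underside
There are look-alikes about, which are no part of the job. What is shaped like the chip5 but purple is not meant. What is shaped like the chip6 but green is not meant.

How it is judged:
On the way, in this order (a step that is already met when the one before it is completed fails the run):
1. all chips are off the top plate (height (world z) of each of chip1, chip2, chip3, chip4, chip5, chip6 below 0.075 m), for 0.2 s.
2. the scraper is put back on the bench, clear of the housing (height (world z) of scraper below 0.05 m and horizontal distance between scraper and housing above 0.16 m and contact force between the fingers and scraper below 0.1 N), for 0.2 s.
3. the cover sits flat on the plate, over the stud (horizontal distance between cover and stud_foot below 0.011 m and z of cover in the frame of stud_foot between -0.003 and 0.003 m and angle between cover's own z axis and vertical below 0.04 rad), for 0.2 s.
4. the wing nut is snug on the cover (all of step 3 and value of joint wing_nut above 5.1 rad and contact force between wing_nut and cover above 2 N), for 0.2 s.
At the end, for the whole second after the job is handed in: Every chip is off the plate (below 75 mm); the scraper is on the bench, 160 mm or more from the housing's centre; the cover lies flat on the plate (11 mm sideways, 3 mm in height, 0.04 rad); the wing nut is past 5.1 rad and presses it with over 2 N; all at rest (all of step 1 and all of step 4 and height (world z) of scraper below 0.05 m and horizontal distance between scraper and housing above 0.16 m and linear speed of each of cover, scraper, chip1, chip2, chip3, chip4, chip5, chip6 below 0.02 m/s); the robot touches nothing.
It fails at once if a chip on the plate is touched by the fingers, the arm or the cover instead of the scraper ((height (world z) of chip1 above 0.075 m and contact force between any of the fingers, the arm, cover and chip1 above 1 N) or (height (world z) of chip2 above 0.075 m and contact force between any of the fingers, the arm, cover and chip2 above 1 N) or (height (world z) of chip3 above 0.075 m and contact force between any of the fingers, the arm, cover and chip3 above 1 N) or (height (world z) of chip4 above 0.075 m and contact force between any of the fingers, the arm, cover and chip4 above 1 N) or (height (world z) of chip5 above 0.075 m and contact force between any of the fingers, the arm, cover and chip5 above 1 N) or (height (world z) of chip6 above 0.075 m and contact force between any of the fingers, the arm, cover and chip6 above 1 N)).
It fails at once if the can, the bottle or the offcut is moved (distance of any of can, glue, offcut from where it was at the start of the episode above 0.05 m).
Of chip1, chip2, chip3, chip4, chip5, chip6 only 2 to 6 are there at a start; the rules pass over those that are not, and their reading is None.
At some moment in a run one of cover, scraper may be knocked a few centimetres aside while the robot is not near it.
Once in a run the grip may slacken for a moment while it holds something.
It also fails if it takes over 208 s, if anything falls off the work surface, if the arm or the gripper's body presses on something with over 40 N, if the wrist force passes 120 N, or if a joint passes its speed limit or range.

### The arm

A 6-joint arm with a two-finger parallel gripper is mounted at the origin on the work surface. World frame = base frame: x ahead of the robot, y to its left, z up, the work surface at z = 0. Lengths are in m, angles in rad, forces in N, time in s.
With the tool pointing down it reaches from about 0.425 to 0.95 m from the base axis. Payload 14.7 kg.
Tool frame: the origin (TCP) lies at the very end of the fingers, on their centre line; the grasp point (between the pads) lies 19 mm behind it; z points along the fingers, y is the line along which they close (so a half turn about z gives the same grasp; the last joint's range is limited). The gripper opens to 85 mm and grips with 20 to 120 N. Pads are 22 mm wide; open, the fingers measure 114 mm over their backs; the gripper's body (76 mm by 85 mm) begins 54 mm behind the grasp point. The pads swing forward as they close: fully open they stand 13 mm farther back than shut.
Start: joints at [1.179, 0.48, 1.596, -0, 1.065, -0.047], TCP at [0.22, 0.612, 0.231] pointing down, gripper open.
Joint ranges: [-2.75, 2.75], [-0.82, 2.05], [0.23, 2.67], [-1.56, 4.7], [0.09, 2.69], [-2.92, 2.92]. Speed limits (rad/s): [1.89, 1.89, 2.39, 3.01, 3.01, 3.01].

### API

Orientations are given as a rotation vector (axis times angle).
In Python, from rig import ctrl gives the robot as it stands. The module is installed in compiled form; this text tells all that it offers. Calls block until the motion is done:
- ctrl.move_to(position, orientation): joint-space move of the TCP to a pose.
- ctrl.move_linear(position, orientation=None, feed=0.15): straight line of the TCP; orientation=None keeps the orientation; feed is the mean speed in m/s.
- ctrl.set_joints(angles): joint-space move.
- ctrl.release() and ctrl.grab(effort=None): open the fingers fully, or close them until they stop; effort is the grip in N (None keeps the last).
- ctrl.hold(seconds).
- ctrl.inverse_kinematics(position, orientation): joint angles nearest the present ones, or None.
- ctrl.get_image(name): name is "scene" or "top"; returns a dict with "frame" (420x560x3 uint8, red, green, blue), "fx", "fy", "cx", "cy" (pixels), "k1" (the pictures are not rectified: a ray, as slopes to the right and down, at radius r is drawn at 1 + k1 r^2 times it, then the intrinsics apply), "world_from_camera" (4x4, takes a point from camera to world coordinates). Camera axes: x right, y up, looking along -z (the intrinsics and any distortion apply to the point x, -y, -z); pixel columns grow to the right and rows downward; lengths in m; the calibration is good to about 2 mm. A picture is of the moment at which its call begins. There is no depth.
A pose or a line that the arm cannot do raises ctrl.PlanningError and nothing moves.
- ctrl.close_job(): hands the job in; it is judged then, once.
Readings, each from a call of its own:
- ctrl.read_t(): time.
- ctrl.read_q(): joint angles.
- ctrl.read_joint_velocities(): joint speeds.
- ctrl.read_tau(): joint torques, N m.
- ctrl.read_eef_pos(): TCP position.
- ctrl.read_orientation(): TCP orientation.
- ctrl.read_wrist_force(): force on the tool from outside, world axes, zero at the start.
- ctrl.read_ft_torque(): the same for the moment, N m.
- ctrl.read_gripper_width(): finger opening in m.
- ctrl.read_grip_force(): force on a finger pad.
Only numpy, scipy, OpenCV 4.12 (cv2) and the standard library are available. Lean on these libraries where they do the work, as an engineer would, in place of code of your own. Each camera call takes 0.05 s, during which the arm holds its last target. There are 200 camera calls.

## Working session

There is one attempt and no reset: what is moved stays moved. The work goes in short steps, each a Python script; the robot and the scene stay as the last script left them, time stands still between calls to the robot, and variables do not carry over. Pictures are saved under pics/ and viewed, at most 14 in all, crops included, and the job is handed in when it is done.

```bash
mkdir -p pics
python3 - <<'E'
from rig import ctrl
import cv2, numpy as np
for n in("top","scene"):
    d=ctrl.get_image(n); cv2.imwrite(f"pics/{n}0.png",d["frame"][:,:,::-1])
    print(n,d["fx"],d["fy"],d["cx"],d["cy"],d["k1"]);print(np.round(d["world_from_camera"],3).tolist())
print(ctrl.read_t(),ctrl.read_orientation(),ctrl.read_wrist_force())
E
```

```text
top 469.72038896213377 469.72038896213377 279.2860710385717 210.5795874631911 0.040039759458578704
[[-0.015, 0.976, -0.216, 0.3], [-1.0, -0.016, 0.0, -0.042], [-0.003, 0.216, 0.976, 1.414], [0.0, 0.0, 0.0, 1.0]]
scene 420.2675462990552 420.2675462990552 277.15894823290444 216.95217109491992 -0.029272504922471423
[[0.034, -0.862, 0.505, 1.08], [0.999, 0.028, -0.02, -0.052], [0.003, 0.505, 0.863, 0.952], [0.0, 0.0, 0.0, 1.0]]
0.1 [-5.38853179e-01 -3.09478057e+00  1.71031750e-03] [-0.34949691  0.79192621 -0.31120737]
```

View pics/top0.png

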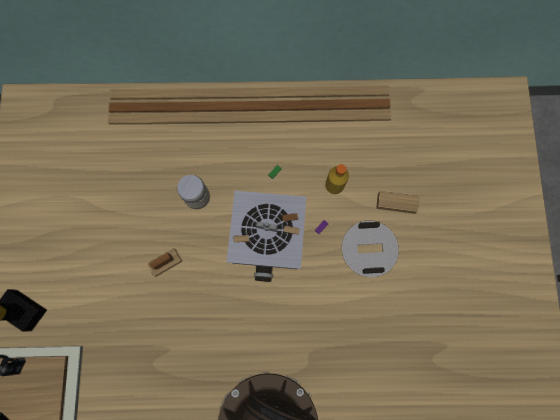

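View pics/scene0.png

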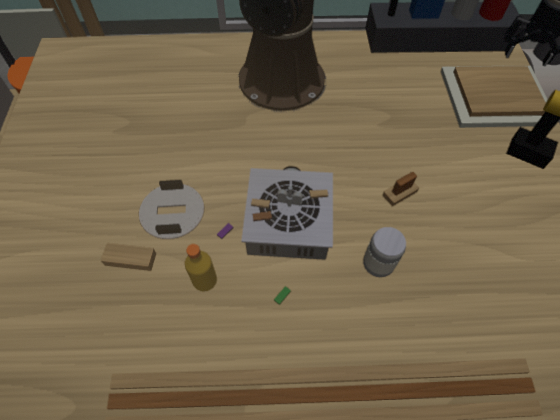

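```bash
cat > h.py <<'E'
from rig import ctrl
import cv2, numpy as np
from scipy.spatial.transform import Rotation as R
def img(n): return ctrl.get_image(n)
def ray(d,uv):
    s=np.array([(uv[0]-d["cx"])/d["fx"],(uv[1]-d["cy"])/d["fy"]]); u=s.copy()
    for _ in range(20): u=s/(1+d["k1"]*(u@u))
    T=d["world_from_camera"]; return T[:3,3],T[:3,:3]@np.array([u[0],-u[1],-1])
def onz(d,uv,z):
    o,v=ray(d,uv); return o+v*(z-o[2])/v[2]
def proj(d,p):
    T=d["world_from_camera"]; c=T[:3,:3].T@(np.array(p)-T[:3,3]); u=np.array([c[0],-c[1]])/-c[2]
    u=u*(1+d["k1"]*(u@u)); return u*d["fx"]+[d["cx"],d["cy"]]
def down(a):
    """tool down, tool y (closing line) along world angle a"""
    y=np.array([np.cos(a),np.sin(a),0]); z=np.array([0,0,-1.]); x=np.cross(y,z)
    return R.from_matrix(np.c_[x,y,z]).as_rotvec()
def rectify(d,c,z,half,s,name,ang=0):
    """metric bird's-eye crop on plane z: s px per m, up=+x world, left=+y (rotated by ang)"""
    n=int(2*half*s); i,j=np.mgrid[0:n,0:n]; a=half-i/s; b=half-j/s
    X=c[0]+a*np.cos(ang)-b*np.sin(ang); Y=c[1]+a*np.sin(ang)+b*np.cos(ang)
    T=d["world_from_camera"]; P=np.stack([X,Y,np.full_like(X,z)],-1)-T[:3,3]; C=P@T[:3,:3]
    u=C[...,0]/-C[...,2]; v=-C[...,1]/-C[...,2]; k=1+d["k1"]*(u*u+v*v)
    m=cv2.remap(d["frame"],(u*k*d["fx"]+d["cx"]).astype(np.float32),(v*k*d["fy"]+d["cy"]).astype(np.float32),cv2.INTER_CUBIC)
    if name: cv2.imwrite(f"pics/{name}.png",m[:,:,::-1])
    return m
E
python3 - <<'E'
from h import *
d=img("top"); s=img("scene"); F=d["frame"]
cv2.imwrite("pics/c1.png",cv2.resize(F[150:300,145:405][:,:,::-1],None,fx=3,fy=3,interpolation=cv2.INTER_CUBIC))
a=F[183:285,215:320]; b=s["frame"][155:265,232:345]
a=cv2.resize(a,(400,400),interpolation=cv2.INTER_CUBIC);b=cv2.resize(b,(400,400),interpolation=cv2.INTER_CUBIC)
cv2.imwrite("pics/c2.png",np.hstack([a,b])[:,:,::-1])
for n,uv,z in[("hous",(267,230),.09),("scr",(165,262),0),("cover",(370,248),.008),("can",(191,184),.12),("glue",(341,169),.17),("off",(398,202),.03),("gr",(275,172),0),("pur",(322,227),0)]: print(n,onz(d,uv,z).round(3))
E
```

```text
hous [ 0.537 -0.007  0.09 ]
scr [0.461 0.303 0.   ]
cover [ 0.492 -0.313  0.008]
can [0.669 0.208 0.12 ]
glue [ 0.691 -0.215  0.17 ]
off [ 0.628 -0.401  0.03 ]
gr [ 0.738 -0.031  0.   ]
pur [ 0.56  -0.172  0.   ]
```

View pics/c1.png

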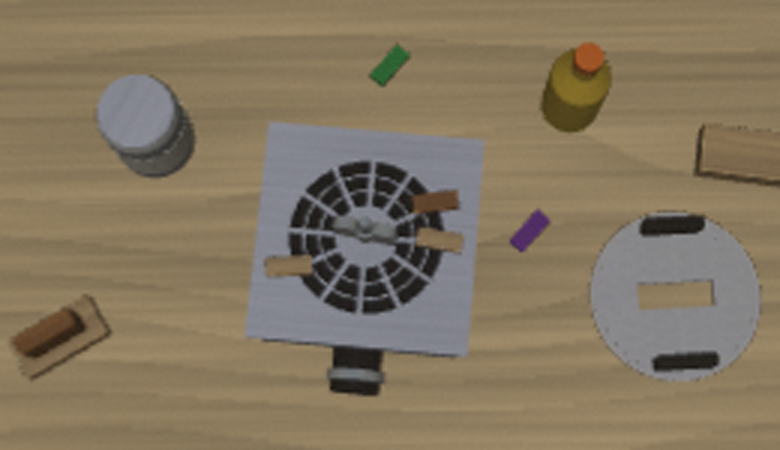

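View pics/c2.png

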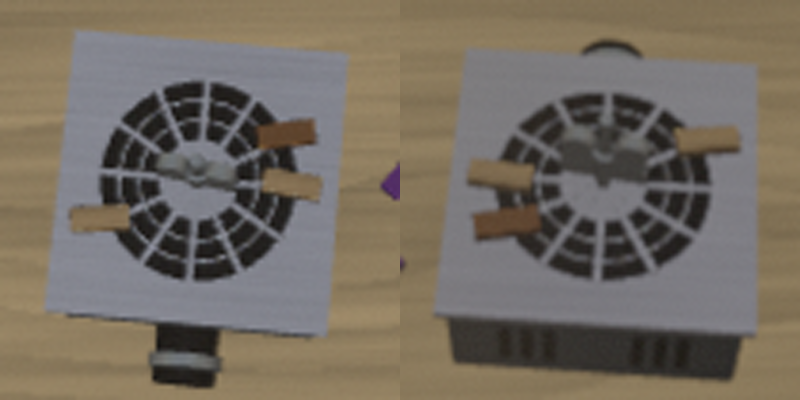

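The pictures show three chips: dark (290,217), light (291,230) and light (241,239). The plate is centred at (267,230), the cover at (370,248) and the scraper at (165,262). Next I'll measure all of these metrically.

```bash
cat > meas.py <<'E'
from h import *
def near(a,ref,per): return (a-ref+per/2)%per-per/2+ref
def rect(mask,c,half,s,minA=50):
    """largest blobs on a metric crop -> list of (world xy, (long,short), angle of long side in world, area)"""
    cs,_=cv2.findContours(mask.astype(np.uint8),cv2.RETR_EXTERNAL,cv2.CHAIN_APPROX_NONE); o=[]
    for k in sorted(cs,key=cv2.contourArea,reverse=True)[:4]:
        if cv2.contourArea(k)<minA: continue
        (u,v),_,_=r=cv2.minAreaRect(k); b=cv2.boxPoints(r); W=np.c_[c[0]+half-b[:,1]/s,c[1]+half-b[:,0]/s]
        e=[W[1]-W[0],W[2]-W[1]]; l=max(e,key=np.linalg.norm); sh=min(e,key=np.linalg.norm)
        o.append((W.mean(0).round(4),np.round([np.linalg.norm(l),np.linalg.norm(sh)],4),round(np.arctan2(l[1],l[0])%np.pi,3),cv2.contourArea(k)))
    return o
def crop(d,c,z,half,s=1000,name=None):
    m=rectify(d,c,z,half,s,name); return m,cv2.cvtColor(m,cv2.COLOR_RGB2HSV)
if __name__=="__main__":
    d=img("top")
    c=(.535,-.007); m,h=crop(d,c,.09,.15); plate=(h[...,1]<60)&(h[...,2]>95)
    plate=cv2.morphologyEx(plate.astype(np.uint8),cv2.MORPH_CLOSE,np.ones((60,60))); print("plate",rect(plate,c,.15,1000)[:1])
    m,h=crop(d,c,.144,.05,name="nut"); 
    m,h=crop(d,c,.099,.105,2000,name="chips")
    ch=(h[...,1]>75)&(h[...,2]>60); ch=cv2.morphologyEx(ch.astype(np.uint8),cv2.MORPH_OPEN,np.ones((9,9)))
    for r in rect(ch,c,.105,2000): print("chip",r)
    c=(.492,-.313); m,h=crop(d,c,.008,.12); cv=(h[...,1]<60)&(h[...,2]>80); cv=cv2.morphologyEx(cv.astype(np.uint8),cv2.MORPH_OPEN,np.ones((5,5)))
    print("cover",rect(cv,c,.12,1000)[:1])
    k=max(cv2.findContours(cv,cv2.RETR_EXTERNAL,cv2.CHAIN_APPROX_NONE)[0],key=cv2.contourArea); (u,v),r=cv2.minEnclosingCircle(k); print("circ",c[0]+.12-v/1000,c[1]+.12-u/1000,r)
    m,h=crop(d,c,.038,.12); rb=cv2.morphologyEx((h[...,2]<50).astype(np.uint8),cv2.MORPH_OPEN,np.ones((5,5)))
    for r in rect(rb,c,.12,1000): print("rib",r)
    c=(.461,.303); m,h=crop(d,c,.075,.08,2000,name="scr")
    hd=(h[...,0]<13)&(h[...,1]>110); hd=cv2.morphologyEx(hd.astype(np.uint8),cv2.MORPH_OPEN,np.ones((9,9)))
    for r in rect(hd,c,.08,2000): print("handle",r)
    a=[cv2.resize(cv2.imread(f"pics/{n}.png"),(260,260)) for n in("nut","chips","scr")]; cv2.imwrite("pics/m1.png",np.hstack(a))
E
python3 meas.py
```

```text
plate [(array([ 0.5283, -0.027 ], dtype=float32), array([0.2941, 0.2577], dtype=float32), np.float32(3.05), 49038.0)]
chip (array([ 0.5726, -0.0715], dtype=float32), array([0.0431, 0.0184], dtype=float32), np.float32(1.642), 2883.5)
chip (array([ 0.5366, -0.0743], dtype=float32), array([0.0429, 0.0202], dtype=float32), np.float32(1.471), 2764.5)
chip (array([0.5137, 0.0678], dtype=float32), array([0.0415, 0.0185], dtype=float32), np.float32(1.571), 2624.5)
chip (array([0.437 , 0.0622], dtype=float32), array([0.0715, 0.013 ], dtype=float32), np.float32(1.571), 2403.0)
cover [(array([ 0.488 , -0.3123], dtype=float32), array([0.1716, 0.1632], dtype=float32), np.float32(1.527), 21564.0)]
circ 0.49187953186035155 -0.31235489654541015 86.25731658935547
rib (array([ 0.5575, -0.308 ], dtype=float32), array([0.06 , 0.015], dtype=float32), np.float32(1.571), 792.5)
rib (array([ 0.4231, -0.3125], dtype=float32), array([0.0593, 0.0116], dtype=float32), np.float32(1.598), 617.0)
```

View pics/m1.png

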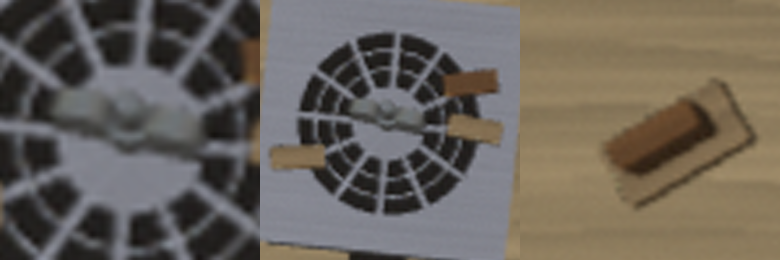

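Run:
```python
from meas import *
d=img("top")
f=lambda p,z: onz(d,(p[0]/3+145-1/3,p[1]/3+150-1/3),z)[:2]
C=np.array([f(p,.09) for p in[(268,123),(484,141),(467,356),(247,338)]]); print("corners",C.round(4).tolist(),"sides",np.linalg.norm(C-np.roll(C,1,0),axis=1).round(3)); print("centre",C.mean(0).round(4))
e=(C[0]+C[1]-C[2]-C[3]); print("yaw",np.arctan2(e[1],e[0]), "yaw2",np.arctan2(*( (C[0]+C[3]-C[1]-C[2])[::-1]))-np.pi/2)
A,B,D=[f(p,.022) for p in[(92,296),(111,332),(32,379)]]
print("scr",((A+D)/2).round(4),"len",np.linalg.norm(A-B),np.linalg.norm(B-D),"ang",np.arctan2(*((D-B)[::-1])))
# handle
c=(.461,.303); m,h=crop(d,c,.075,.08,2000); L=m.astype(int); 
hd=(L[...,0]-L[...,2]>L[...,0]*.45)&(L[...,0]<140)
for q in(.45,.5,.55,.6):
    hd=cv2.morphologyEx(((L[...,0]-L[...,2])>L[...,0]*q).astype(np.uint8),cv2.MORPH_OPEN,np.ones((9,9)))
    print("handle",q,rect(hd,c,.08,2000)[:1])
c=(.535,-.007)
m,h=crop(d,c,.146,.05,6000); cv2.imwrite("pics/nut2.png",m[:,:,::-1])
g=cv2.cvtColor(m,cv2.COLOR_RGB2GRAY)
print("stud tip guess for centre",proj(d,[*C.mean(0),.165]).round(1))
```

```text
corners [[0.6551, 0.0884], [0.6337, -0.1208], [0.4265, -0.0991], [0.4467, 0.1069]] sides [0.209 0.21  0.208 0.207]
centre [ 0.5405 -0.0061]
yaw -0.09637672990178789 yaw2 -0.0996175210101593
scr [0.4581 0.2965] len 0.04121336303171998 0.08782817036223853 ang 2.1042689878730436
handle 0.45 [(array([0.4558, 0.2967], dtype=float32), array([0.0645, 0.0296], dtype=float32), np.float32(2.105), 6613.0)]
handle 0.5 [(array([0.4558, 0.2966], dtype=float32), array([0.0626, 0.0278], dtype=float32), np.float32(2.099), 5859.0)]
handle 0.55 [(array([0.4462, 0.3058], dtype=float32), array([0.0307, 0.011 ], dtype=float32), np.float32(2.17), 748.0)]
handle 0.6 []
stud tip guess for centre [266.  223.9]
```

View pics/nut2.png

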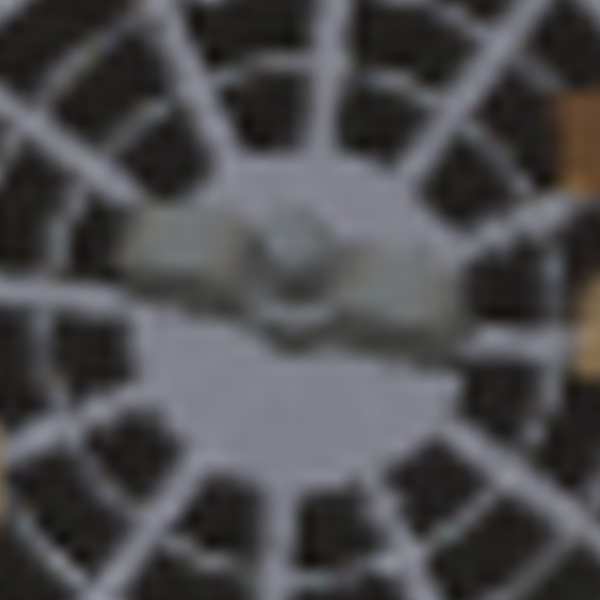

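```bash
cat >> h.py <<'E'
HC=np.array([.5405,-.0061]); HY=-.098
def toh(p): return R.from_euler("z",-HY).as_matrix()[:2,:2]@(np.array(p[:2])-HC)
def toW(p): return HC+R.from_euler("z",HY).as_matrix()[:2,:2]@np.array(p[:2])
def stat(t=""): print(t,"t",round(ctrl.read_t(),1),"p",np.round(ctrl.read_eef_pos(),4),"w",round(ctrl.read_gripper_width(),4),"g",np.round(ctrl.read_grip_force(),1),"F",np.round(ctrl.read_wrist_force(),1))
E
python3 - <<'E'
from h import *
for c in[(.5726,-.0715),(.5366,-.0743),(.5137,.0678)]: print(toh(c).round(4))
o=down(.533); p=[.457,.2966]
ctrl.move_to([*p,.20],o); ctrl.move_linear([*p,.036],feed=.12); ctrl.grab(80); stat("grab")
ctrl.move_linear([*p,.23],feed=.15); stat("lift")
for y in(.079,-.079):
    for x in(-.09,.11):
        for a in(HY,HY+np.pi):
            try: j=ctrl.inverse_kinematics([*toW((x,y)),.128],down(a)); print(x,y,a,None if j is None else np.round(j,2))
            except Exception as e: print(e)
d=img("scene"); cv2.imwrite("pics/s1.png",d["frame"][100:320,150:470][:,:,::-1])
E
```

```text
[ 0.0383 -0.0619]
[ 0.0028 -0.0683]
[-0.0339  0.0709]
grab t 3.9 p [0.4568 0.2965 0.0359] w 0.0193 g 78.0 F [ 0.6 -0.1 -2.1]
lift t 5.3 p [0.4566 0.2963 0.2292] w 0.0194 g 78.0 F [ 0.2 -0.3 -1.3]
-0.09 0.079 -0.098 [ 0.11  0.38  2.11 -0.    0.65  0.21]
-0.09 0.079 3.0435926535897933 None
0.11 0.079 -0.098 [ 0.05  0.6   1.66 -0.    0.88  0.15]
0.11 0.079 3.0435926535897933 None
-0.09 -0.079 -0.098 [-0.24  0.36  2.14 -0.    0.64 -0.14]
-0.09 -0.079 3.0435926535897933 None
0.11 -0.079 -0.098 [-0.19  0.59  1.69 -0.    0.86 -0.1 ]
0.11 -0.079 3.0435926535897933 None
```

View pics/s1.png

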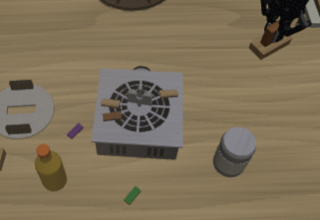

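Run:
```python
from h import *
o=down(HY); zt=.1275
for y,x0 in((.079,-.082),(-.079,-.052)):
    a=toW((x0,y)); b=toW((.125,y))
    ctrl.move_to([*a,.23],o); ctrl.move_linear([*a,zt+.02],feed=.15); ctrl.move_linear([*a,zt],feed=.04); stat("down")
    ctrl.move_linear([*b,zt],feed=.10); stat("pushed"); ctrl.move_linear([*b,.23],feed=.15); stat("up")
t=img("top"); s=img("scene"); cv2.imwrite("pics/s2.png",np.hstack([cv2.resize(i["frame"][130:310,130:430],(400,240)) for i in(t,s)])[:,:,::-1])
```

```text
down t 7.6 p [0.4666 0.0805 0.1274] w 0.019 g 78.1 F [ 0.9  0.9 -1.6]
pushed t 9.8 p [0.6723 0.0603 0.1276] w 0.0188 g 78.1 F [-1.3  0.5 -2.2]
up t 10.7 p [0.6721 0.0603 0.2291] w 0.0194 g 78.1 F [ 0.1 -0.2 -2.6]
down t 13.0 p [ 0.481  -0.0796  0.1274] w 0.0195 g 78.1 F [ 1.3 -0.4 -1.6]
pushed t 14.9 p [ 0.6568 -0.0969  0.1276] w 0.0192 g 78.1 F [ 0.2 -0.1 -2.2]
up t 15.7 p [ 0.6566 -0.0968  0.2291] w 0.0192 g 78.1 F [ 0.5 -0.3 -2.5]
```

View pics/s2.png

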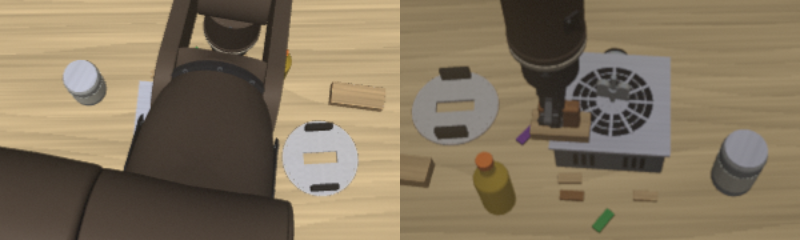

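The right-hand view shows all three chips on the bench in front of the housing, at about (570,178), (572,195) and (645,196). Now I'll put the scraper back and take a fresh look at the cover.

Run:
```python
from meas import *
p=[.457,.2966]; o=down(.533)
ctrl.move_to([*p,.23],o); ctrl.move_linear([*p,.05],feed=.15); ctrl.move_linear([*p,.037],feed=.03); ctrl.release(); stat("rel")
ctrl.move_linear([*p,.25],feed=.2); ctrl.hold(.2)
d=img("top"); s=img("scene")
c=(.49,-.31)
for n,I in(("top",d),("scene",s)):
    m,h=crop(I,c,.008,.12); cvm=cv2.morphologyEx(((h[...,1]<60)&(h[...,2]>80)).astype(np.uint8),cv2.MORPH_OPEN,np.ones((5,5)))
    k=max(cv2.findContours(cvm,cv2.RETR_EXTERNAL,cv2.CHAIN_APPROX_NONE)[0],key=cv2.contourArea); (u,v),r=cv2.minEnclosingCircle(k); print(n,"circ",c[0]+.12-v/1000,c[1]+.12-u/1000,r)
    m,h=crop(I,c,.038,.13); rb=cv2.morphologyEx((h[...,2]<60).astype(np.uint8),cv2.MORPH_OPEN,np.ones((5,5)))
    for r in rect(rb,c,.13,1000,300): print("rib",r)
    m,h=crop(I,c,.008,.05,name="slot_"+n); sl=cv2.morphologyEx((h[...,1]>75).astype(np.uint8),cv2.MORPH_OPEN,np.ones((7,7)))
    for r in rect(sl,c,.05,1000,300): print("slot",r)
a=cv2.resize(d["frame"][183:285,215:320],(400,400),interpolation=cv2.INTER_CUBIC);b=cv2.resize(s["frame"][155:315,210:370],(400,400),interpolation=cv2.INTER_CUBIC)
cv2.imwrite("pics/s3.png",np.hstack([a,b])[:,:,::-1])
```

```text
rel t 20.0 p [0.457  0.2966 0.037 ] w 0.0856 g 0.0 F [-0.3 -0.1  0.9]
top circ 0.4918800888061523 -0.31235972595214845 86.25872802734375
rib (array([ 0.5575, -0.3075], dtype=float32), array([0.0613, 0.0158], dtype=float32), np.float32(1.602), 841.0)
rib (array([ 0.423, -0.313], dtype=float32), array([0.0604, 0.0128], dtype=float32), np.float32(1.611), 670.0)
slot (array([ 0.4924, -0.3124], dtype=float32), array([0.0715, 0.0214], dtype=float32), np.float32(1.608), 1401.5)
scene circ 0.4955098037719726 -0.3087647094726562 86.5382080078125
rib (array([ 0.437, -0.308], dtype=float32), array([0.0598, 0.0256], dtype=float32), np.float32(1.596), 1332.0)
rib (array([ 0.5706, -0.303 ], dtype=float32), array([0.0599, 0.0224], dtype=float32), np.float32(1.602), 1180.0)
slot (array([ 0.4954, -0.3085], dtype=float32), array([0.0712, 0.0181], dtype=float32), np.float32(1.596), 1183.0)
```

View pics/s3.png

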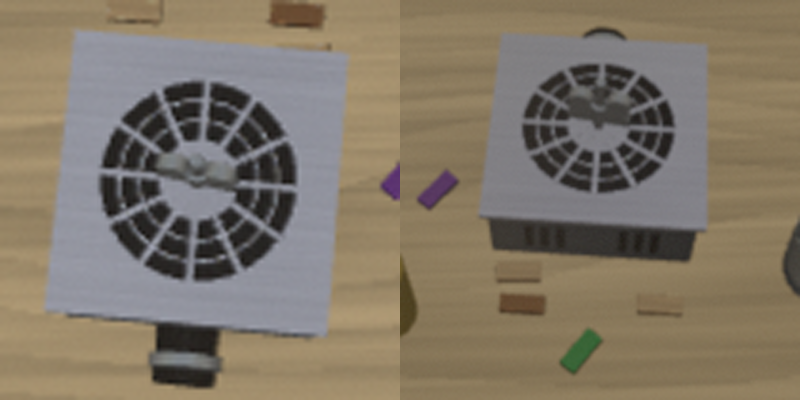

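Run:
```python
from meas import *
s=img("scene"); d=img("top")
C=np.array([onz(s,(p[0]/2.5+210-.3,p[1]/2.5+155-.3),.09)[:2] for p in[(103,36),(306,44),(307,229),(82,215)]])
print("scene centre",C.mean(0).round(4),np.linalg.norm(C-np.roll(C,1,0),axis=1).round(3)); e=C[2]+C[3]-C[0]-C[1]; print(np.arctan2(e[1],e[0]))
a=.032; p=np.array([.4937,-.3106])+.068*np.array([np.cos(a),np.sin(a)]); o=down(a)
ctrl.move_to([*p,.20],o); ctrl.move_linear([*p,.013],feed=.12); stat("at"); ctrl.grab(100); ctrl.hold(.2); stat("grab")
ctrl.move_linear([*p,.06],feed=.06); stat("lift"); print(ctrl.read_ft_torque())
ctrl.move_linear([*p,.24],feed=.15); stat("up")
s=img("scene"); d=img("top"); cv2.imwrite("pics/s4.png",np.hstack([cv2.resize(i["frame"][y:y+180,x:x+200],(400,360)) for i,x,y in((d,270,130),(s,90,90))])[:,:,::-1])
```

```text
scene centre [ 0.5436 -0.0011] [0.205 0.207 0.209 0.207]
-0.0960477755043312
at t 25.6 p [ 0.5621 -0.3087  0.0137] w 0.0855 g 0.0 F [-0.5 -1.  -0.4]
grab t 26.4 p [ 0.5617 -0.3085  0.0133] w 0.0125 g 98.5 F [-1.   0.5  5. ]
lift t 27.4 p [ 0.5614 -0.3083  0.0597] w 0.0121 g 97.5 F [-0.   1.  -3.7]
[ 0.03859345 -0.23771407 -0.01782872]
up t 28.7 p [ 0.5612 -0.3082  0.239 ] w 0.0123 g 97.5 F [-0.3  0.2 -3. ]
```

View pics/s4.png

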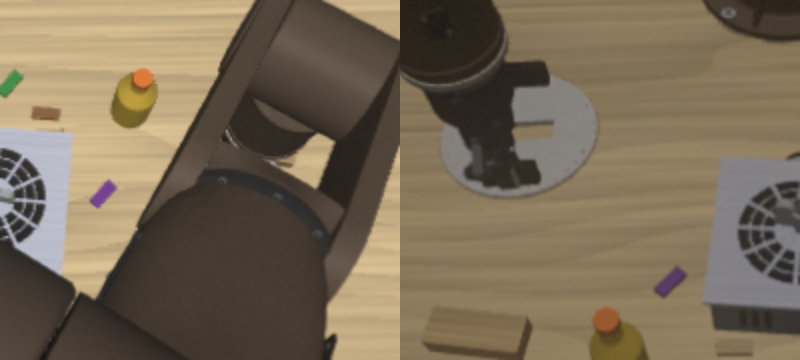

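Run:
```python
from h import *
S=np.array([.542,-.0036]); a=-.218; p=S+.068*np.array([np.cos(a),np.sin(a)]); o=down(a)
ctrl.move_to([*p,.245],o); stat("over"); print(ctrl.read_ft_torque().round(2) if hasattr(ctrl.read_ft_torque(),"round") else ctrl.read_ft_torque())
ctrl.move_linear([*p,.172],feed=.06); stat("low"); ctrl.hold(.2)
s=img("scene"); d=img("top"); cv2.imwrite("pics/s5.png",cv2.resize(s["frame"][120:260,190:380],(760,560),interpolation=cv2.INTER_CUBIC)[:,:,::-1])
```

```text
over t 29.9 p [ 0.6085 -0.0192  0.2449] w 0.0121 g 97.6 F [ 0.  -0.3 -4.5]
[-0.08 -0.26  0.01]
low t 31.3 p [ 0.6086 -0.0183  0.1724] w 0.012 g 97.6 F [ 0.1  0.5 -3.9]
```

View pics/s5.png

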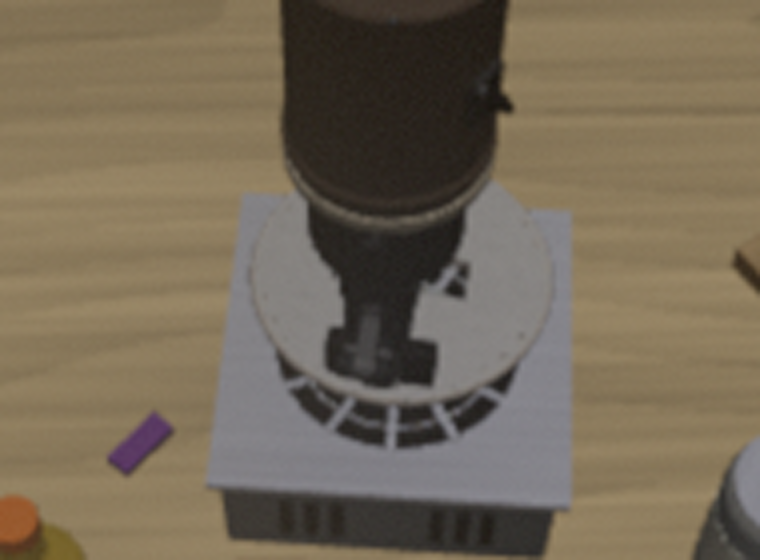

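Run:
```python
from h import *
s=img("scene"); S=np.array([.542,-.0036])
t=np.linspace(0,2*np.pi,400); 
for S0 in (S,S+[.0018,.0020]):
    P=np.array([proj(s,[S0[0]+.085*np.cos(k),S0[1]+.085*np.sin(k),.167]) for k in t]); q=(P-[190,120])*4+1.5
    print("u",q[:,0].min().round(1),q[:,0].max().round(1),"bottom",q[:,1].max().round(1),"at",q[q[:,1].argmax(),0].round(1))
a=-.218
for x,y in((.013,.038),(-.013,.038)): 
    w=S+[.0018,.0020]+np.array([x*np.cos(a)-y*np.sin(a),x*np.sin(a)+y*np.cos(a)]); print("slot corner",(proj(s,[*w,.167])-[190,120])*4+1.5)
```

```text
u 248.2 549.3 bottom 398.1 at 401.4
u 251.8 553.2 bottom 400.9 at 405.3
slot corner [465.60782543 299.79394352]
slot corner [472.4354258  262.09134964]
```

The cover in view (edges at u 249 and 553, bottom at 401, slot corners (465,298) and (470,262)) matches the predicted aligned pose to about 1 mm. I'll lower it.

Run:
```python
from h import *
S=np.array([.542,-.0036]); a=-.218; p=S+.068*np.array([np.cos(a),np.sin(a)])
for z in(.155,.145,.135,.125,.115,.109,.106,.1035):
    ctrl.move_linear([*p,z],feed=.05); F=np.array(ctrl.read_wrist_force())
    print(z,F.round(1),np.round(ctrl.read_ft_torque(),2),np.round(ctrl.read_eef_pos(),4))
    if np.abs(F+[0,0,4]).max()>8: print("stop"); break
else:
    ctrl.release(); stat("rel"); ctrl.move_linear([*p,.25],feed=.15)
    ctrl.move_to([.50,.25,.3],down(0)); ctrl.hold(.2)
s=img("scene"); d=img("top"); cv2.imwrite("pics/s6.png",np.hstack([cv2.resize(i["frame"][y:y+100,x:x+100],(400,400),interpolation=cv2.INTER_CUBIC) for i,x,y in((d,215,180),(s,240,155))])[:,:,::-1])
```

```text
0.155 [ 1.   0.1 -2.9] [-0.07 -0.24 -0.01] [ 0.6082 -0.0183  0.1546]
0.145 [ 0.5 -0.2 -3.9] [-0.06 -0.28  0.11] [ 0.6081 -0.0183  0.1445]
0.135 [-0.2  0.  -3.9] [-0.05 -0.25  0.  ] [ 0.6081 -0.0183  0.1345]
0.125 [-0.4  0.4 -3.8] [-0.05 -0.22 -0.01] [ 0.6081 -0.0183  0.1245]
0.115 [ 0.8 -0.5 -3.6] [-0.03 -0.2   0.  ] [ 0.6081 -0.0183  0.1146]
0.109 [ 0.3  1.4 -3.6] [-0.02 -0.2  -0.02] [ 0.6082 -0.0183  0.1086]
0.106 [-0.2 -0.3 -3.4] [-0.1  -0.2   0.01] [ 0.6083 -0.0183  0.1059]
0.1035 [ 0.7 -0.1 -2.4] [-0.06 -0.2   0.02] [ 0.6085 -0.0183  0.1035]
rel t 35.0 p [ 0.6124 -0.0188  0.1065] w 0.0856 g 16.5 F [ 9.2 -2.  32.3]
```

View pics/s6.png

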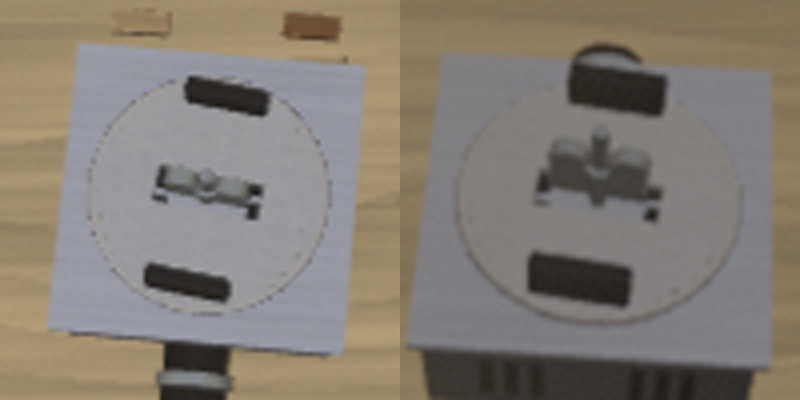

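Run:
```python
from meas import *
stat()
f=lambda p:(p[0]/4+215-.4,p[1]/4+180-.4); d=img("top"); s=img("scene")
C=np.array([onz(d,f(p),.09)[:2] for p in[(79,44),(365,67),(340,355),(48,330)]]); print("plate",C.mean(0).round(4))
print("cover", (sum(onz(d,f(p),.098)[:2] for p in[(88,195),(330,195),(214,76),(204,314)])/4).round(4))
print("stud tip top-cam",onz(d,f((207,179)),.165)[:2].round(4),"scene",onz(s,(602/4-100+240,128/4+155),.165)[:2].round(4))
for n,z,p in(("ribN",.128,(187,277)),("ribF",.128,(228,91))): print(n,onz(d,f(p),z)[:2].round(4))
bl=[onz(d,f(p),.144)[:2] for p in((168,173),(243,190))]; e=bl[0]-bl[1]; print("blade dir",np.arctan2(e[1],e[0])-np.pi/2, "mid",(bl[0]+bl[1])/2,np.linalg.norm(e))
```

```text
t 37.6 p [0.5004 0.2493 0.2998] w 0.0854 g 0.0 F [-0.2 -0.1  0.1]
plate [ 0.5409 -0.0055]
cover [ 0.5412 -0.0064]
stud tip top-cam [ 0.5393 -0.007 ] scene [ 0.5418 -0.0008]
ribN [0.478  0.0085]
ribF [ 0.6092 -0.0213]
blade dir -0.24226410367162865 mid [ 0.54164464 -0.00530563] 0.05300536171259194
```

The cover is centred within 1 mm of the plate centre and lies flat, with the nut standing in the slot. Next is the nut.

```bash
cat > nut.py <<'E'
from h import *
S=np.array([.541,-.004])
def z_of(th): return .09+.0144-.008*th/(2*np.pi)+.017
def turn(th0,th1,half,effort,step=.3):
    """grip the blade at turn th0 and turn it to th1; returns turn reached"""
    A=lambda th: HY-th+half*np.pi
    ctrl.move_to([*S,.26],down(A(th0))); ctrl.move_linear([*S,z_of(th0)],feed=.1); stat("at")
    ctrl.grab(effort); ctrl.hold(.1); stat("grip")
    th=th0; c=S.copy()
    while th<th1-1e-6:
        th=min(th+step,th1); ctrl.move_to([*c,z_of(th)],down(A(th)))
        F=np.array(ctrl.read_wrist_force()); print("th",round(th,2),F.round(1),"Mz",np.round(ctrl.read_ft_torque()[2],2),"w",round(ctrl.read_gripper_width(),4))
        if np.abs(F).max()>30: print("force, stop"); break
    return th
def off():
    ctrl.release(); stat("rel"); p=ctrl.read_eef_pos(); ctrl.move_linear([p[0],p[1],.26],feed=.12)
E
python3 - <<'E'
from nut import *
th=turn(.127,2.7,0,40); off(); print(th)
ctrl.move_to([.50,.25,.3],down(0)); ctrl.hold(.2)
s=img("scene"); d=img("top"); cv2.imwrite("pics/s7.png",np.hstack([cv2.resize(i["frame"][y:y+100,x:x+100],(400,400),interpolation=cv2.INTER_CUBIC) for i,x,y in((d,215,180),(s,240,155))])[:,:,::-1])
E
```

```text
at t 40.2 p [ 0.5414 -0.004   0.1218] w 0.0857 g 0.0 F [ 0.2 -0.2 -0.5]
grip t 41.0 p [ 0.5413 -0.0041  0.1214] w 0.0154 g 39.0 F [ 2.1 -0.7  3.9]
th 0.43 [ 1.6 -1.4  3.9] Mz -0.09 w 0.0152
th 0.73 [ 3.2 -0.8  4.6] Mz -0.04 w 0.0156
th 1.03 [ 3.8 -0.8  5.1] Mz -0.06 w 0.0158
th 1.33 [ 3.1 -0.9  5.6] Mz -0.11 w 0.0154
th 1.63 [ 3.4 -0.6  4.5] Mz -0.08 w 0.0155
th 1.93 [ 2.8 -0.5  5.1] Mz -0.01 w 0.0157
th 2.23 [3.3 0.5 5.3] Mz -0.03 w 0.0149
th 2.53 [ 4.4 -0.3  4.4] Mz -0.03 w 0.0154
th 2.7 [ 4.2 -0.3  4.3] Mz -0.05 w 0.0153
rel t 45.1 p [ 0.541 -0.004  0.118] w 0.0857 g 0.0 F [-0.3 -0.   0.1]
2.7
```

View pics/s7.png

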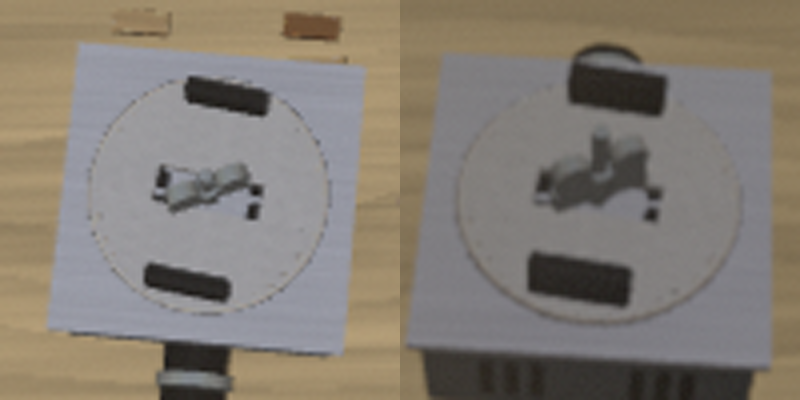

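Run:
```python
from nut import *
th=turn(2.7,5.5,1,70,.25); off(); print(th)
ctrl.move_to([.50,.25,.3],down(0)); ctrl.hold(.2)
s=img("scene"); d=img("top"); cv2.imwrite("pics/s8.png",np.hstack([cv2.resize(i["frame"][y:y+100,x:x+100],(400,400),interpolation=cv2.INTER_CUBIC) for i,x,y in((d,215,180),(s,240,155))])[:,:,::-1])
```

```text
at t 51.4 p [ 0.5414 -0.004   0.1185] w 0.0852 g 0.0 F [-1.  -0.5  0.8]
grip t 52.2 p [ 0.5413 -0.0039  0.1182] w 0.014 g 68.4 F [0.2 2.6 5.4]
th 2.95 [2.1 1.8 5.8] Mz -0.13 w 0.0142
th 3.2 [1.2 1.7 5.3] Mz -0.06 w 0.0141
th 3.45 [1.1 1.7 5.2] Mz -0.07 w 0.0142
th 3.7 [2.4 2.3 4.1] Mz -0.05 w 0.0145
th 3.95 [1.8 1.3 5.7] Mz -0.04 w 0.0143
th 4.2 [1.8 0.2 4.9] Mz -0.08 w 0.0139
th 4.45 [2.5 0.9 6.4] Mz -0.08 w 0.0142
th 4.7 [1.7 0.6 5.5] Mz -0.07 w 0.0143
th 4.95 [1.9 0.4 6.5] Mz -0.1 w 0.014
th 5.2 [ 0.5 -1.1 11.8] Mz 0.02 w 0.0143
th 5.45 [-2.1 -0.6 17.9] Mz 0.13 w 0.0142
th 5.5 [-1.3  0.5 19.5] Mz 0.31 w 0.0141
rel t 57.1 p [ 0.541  -0.004   0.1143] w 0.085 g 0.0 F [-0.3 -0.1  0. ]
5.5
```

View pics/s8.png

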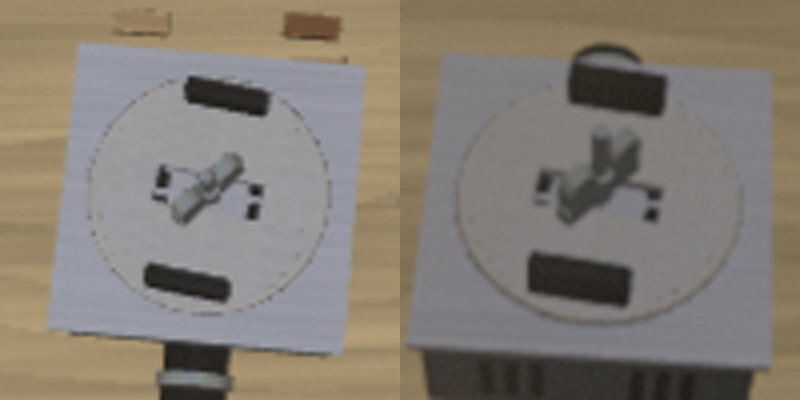

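The blade now points about 0.72 rad (from (180,213) to (235,165)), where 0.685 is expected for 5.5. The cover hasn't moved. One last scraper check, then I'll hand in.

Run:
```python
from meas import *
ctrl.move_to([.22,.612,.231],[-.53885,-3.09478,.00171]); ctrl.hold(.3)
d=img("top"); c=(.461,.303); m,h=crop(d,c,.075,.08,2000); L=m.astype(int)
hd=cv2.morphologyEx(((L[...,0]-L[...,2])>L[...,0]*.5).astype(np.uint8),cv2.MORPH_OPEN,np.ones((9,9))); r=rect(hd,c,.08,2000)[:1]; print(r)
stat()
if r and np.linalg.norm(r[0][0]-HC)>.2: print(ctrl.close_job())
```

```text
[(array([0.4249, 0.2761], dtype=float32), array([0.0626, 0.0262], dtype=float32), np.float32(2.106), 5469.0)]
 t 62.6 p [0.2204 0.6119 0.2311] w 0.0852 g 0.0 F [-0.3  0.9 -0.3]
the job is handed in; nothing more can be done
None
```

The job is handed in, though I got no verdict back: all three chips are off the plate, the scraper is on the bench about 0.3 m from the housing (knocked about 4 cm along the way), the cover is flat within about 1 mm of centre, and the nut is tightened to about 5.5 rad.

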